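# Set the glass rod in the slanted rest

## Robot

A 6-joint arm with a two-finger parallel gripper is mounted at the origin on a cart in front of the work surface, level with it; the furniture and walls round the work are solid. World frame = base frame: x ahead of the robot, y to its left, z up, the work surface at z = 0. Lengths are in m, angles in rad, forces in N, time in s.
With the tool pointing down it reaches from about 0.35 to 0.725 m from the base axis. Payload 4.3 kg.
Tool frame: the origin (TCP) lies at the very end of the fingers, on their centre line; the grasp point (between the pads) lies 19 mm behind it; z points along the fingers, y is the line along which they close (so a half turn about z gives the same grasp; the last joint's range is limited). The gripper opens to 85 mm and grips with 20 to 120 N. Pads are 22 mm wide; open, the fingers measure 114 mm over their backs; the gripper's body (76 mm by 85 mm) begins 54 mm behind the grasp point. The pads swing forward as they close: fully open they stand 13 mm farther back than shut.
Start: joints at [-1.239, 0.377, 0.081, 1.274, 0, 1.46], TCP at [0.246, -0.52, 0.231] pointing down, gripper open.
Joint ranges: [-2.72, 2.72], [-0.84, 1.66], [-1.02, 1.22], [-1.77, 2.12], [-1.37, 1.28], [-3.14, 3.14]. Speed limits (rad/s): [2.57, 2.57, 3.14, 3.14, 3.14, 3.14].

## Interface

Orientations are given as [roll, pitch, yaw] about the fixed x, y, z axes, in that order (R = Rz(yaw) Ry(pitch) Rx(roll)).
In Python, from workcell import sense, grab_frame, camera_model, job_done gives the robot as it stands. The module is installed in compiled form; this text tells all that it offers.
- The arm moves only by the tool step_arm, never from a script. Its argument "increments" is a list that holds one entry, the list of rows, each a list of 5 numbers: the opening, from 0 (shut) to 1 (fully open), then the shift along the tool's x, y, z normalised to -1 to 1, where 1 is 0.15 m, then the turn about the tool's z normalised to -1 to 1, where 1 is 180 degrees. A call has 1 to 20 rows; each row is the pose to reach, as a shift and turn from the pose commanded when the call began, along the tool's axes at that moment, turning the shorter way round; what a row does not reach only later rows make up. A row lasts 1/12 s, in which the tool goes at most 41.7 mm and 7.16 degrees, less where a joint would pass 70% of its speed; a pose out of reach is approached as far as the arm can. A call with a number of a shift or a turn outside -1 to 1 is refused whole. A call with a gripper value outside its range is refused whole. The fingers move at their own pace and stop on an object; the grip force is fixed at half the most. Time passes only in rows, so rows that repeat a pose let the fingers close. It gives the time, the measured TCP pose, the force, the opening and the grip force at its end, in the units of the state.
- sense(): the state, without advancing time (a new reading comes with each control period).
- grab_frame(name): name is "side" or "top" or "wrist"; returns the picture (480x640x3 uint8, red, green, blue); there is no depth.
- camera_model(name): a dict with "fx", "fy", "cx", "cy" (pixels), "R" (3x3) and "t" (3): a world point X has camera coordinates R X + t; the wrist camera has in their place "hand_eye" (4x4, takes a point from camera to tool coordinates, whose origin is the TCP and whose axes are the flange's). Camera axes: x right, y down, z forward; pixel columns grow to the right and rows downward; lengths in m; the calibration is good to about 2 mm. A picture is of the moment at which its call begins: read the wrist's pose just before it. camera_model takes no time and is no camera call.
- job_done(): hands the job in; it is judged then, once.
The state is a dict: "clock": time; "joints": joint angles; "joint_vel": joint speeds; "joint_torque": joint torques, N m; "ee_pos": TCP position; "tool_rot": TCP orientation; "ft_force": force on the tool from outside, world axes, zero at the start; "wrist_torque": the same for the moment, N m; "grip_width": finger opening in m; "grip_force": force on a finger pad.
Only numpy, scipy, OpenCV 4.12 (cv2) and the standard library are available. Lean on these libraries where they do the work, as an engineer would, in place of code of your own. Each camera call takes 0.05 s, during which the arm holds its last target. There are 200 camera calls.

## Task

Pick up the slim greenish glass rod that lies on the bench and set it in the slanted two-post rest: lying down in both notches, its lower end at or close to the foot stop, so that it can be taken up again at a slant to have its end ground. Let go of it there.

Things in the scene. Friction and masses are not known exactly. Their poses are not given: they have to be found in the camera images.
- glass_rod: Pale-green glass rod, 86 mm long, 12 mm thick (does not roll), 14 to 28 g, both ends alike. Lies flat on the bench left of the rest, pointing roughly away from the robot, in one of three places side by side; the others hold a dark square file stub (82 x 10 x 8 mm) and a striped stone bar (64 x 26 x 15 mm). Origin: centre of its underside. y axis: along the rod; z up.
- rod_mid (a point): The middle of the glass rod, on its axis, 6 mm above the origin of glass_rod; same axes.
- rest: The slanted rest, a metal fixture screwed to the bench to the right of the rod: base plate 130 x 60 x 10 mm, a short post at the robot's end and a taller one beyond, each with an upward-opening notch, and a small upright foot stop at the low end. Origin: centre of its underside, on the bench. x axis: from the low to the high post; z up.
- cradle: Notched top of the rest. Origin: seat of the rod's middle, 75 mm above the bench. x: up the slope (30 deg), y: level across, z: square out of the slope. Notches at x = 25 to 37 mm either side, 15 mm wide, floor z = -6, sides upright to z = 0, then flared to 29 mm wide at z = +7; open between them for fingers, to z = -40. Stop face at x = -47, top z = +6. The rod may slide down to the stop.
Not all that is in view belongs to the job. Of the things like the glass_rod, leave any that is blue or orange; of the rest the smaller one is meant.

How it is judged:
By the outcome, as a careful person would: the job done as asked, in the order asked, and still so for the second after the job is handed in, with the robot touching nothing.
It also fails if it takes over 32 s, if anything falls off the work surface, if the arm or the gripper's body presses on something with over 40 N, if the wrist force passes 120 N, or if a joint passes its speed limit or range.

## Working session

There is one attempt and no reset: what is moved stays moved. The work goes in short steps, Python scripts to look and compute and a tool call to move; the robot and the scene stay as the last step left them, time stands still between calls to the robot, and variables do not carry over. Pictures are saved under pics/ and viewed, at most 10 in all, crops included, and the job is handed in when it is done.

Besides the shell and the picture viewer there is one more tool, called after "Call:" as a command line: name --argument value ..., lists and objects as JSON in quotes. step_arm: Moves the arm, as the interface text tells. Scaled input: -1 to 1 covers 0.15 m each way for a shift and 180 degrees each way for a turn. Its arguments: {"type":"object","properties":{"increments":{"type":"array","items":{"type":"array","items":{"type":"array","items":{"type":"number","minimum":-1,"maximum":1}}}}},"required":["increments"]}

```bash
mkdir -p pics; python3 - <<'E'
from workcell import *
import cv2,numpy as np
s=sense();print(s)
for n in("top","side"):
    cv2.imwrite(f"pics/{n}0.png",grab_frame(n)[:,:,::-1]);print(n,camera_model(n))
print(camera_model("wrist"))
E
```

```text
{'clock': 0.0, 'joints': array([-1.23926076e+00,  3.78062283e-01,  7.96172120e-02,  1.27440693e+00,
        1.49242177e-05,  1.46042439e+00]), 'joint_vel': array([-5.05993045e-04, -3.21314624e-04, -7.59967157e-05, -1.54119021e-03,
        4.40156918e-04,  4.46458227e-04]), 'joint_torque': array([-1.51744687e-03, -4.63600874e+01,  2.69876558e+01,  2.07000040e-02,
       -1.86614261e-04,  1.24192070e-06]), 'ee_pos': array([ 0.24566213, -0.51914604,  0.23035797]), 'tool_rot': array([-3.13955113e+00, -2.41261788e-04,  4.41907236e-01]), 'ft_force': array([ 0.27379469,  0.59199098, -0.30202366]), 'wrist_torque': array([ 0.05212701,  0.01243006, -0.04246946]), 'grip_force': 0.0, 'grip_width': 0.08539083154275458}
top {'fx': 618.9315757323037, 'fy': 618.9315757323037, 'cx': 312.10103407347765, 'cy': 236.8536563768749, 'R': array([[-0.00411058, -0.99998194, -0.00438363],
       [-0.99193243,  0.00463284, -0.12668302],
       [ 0.12670104,  0.00382752, -0.99193356]]), 't': array([0.00881534, 0.526975  , 0.91802735])}
side {'fx': 451.1409752544399, 'fy': 451.1409752544399, 'cx': 316.1379061100481, 'cy': 235.26924935169114, 'R': array([[-0.99567398, -0.08958939,  0.02463872],
       [-0.05951141,  0.41124345, -0.90958079],
       [ 0.07135627, -0.90711221, -0.41479599]]), 't': array([0.5252433 , 0.09255636, 0.878801  ])}
{'fx': 342.23943610620626, 'fy': 342.23943610620626, 'cx': 325.66660221070885, 'cy': 242.23930937065555, 'hand_eye': array([[-1.02564742e-03, -9.60194500e-01, -2.79330397e-01,
         6.99044671e-02],
       [ 9.99999328e-01, -8.33716364e-04, -8.05916109e-04,
         6.66583848e-04],
       [ 5.40953892e-04, -2.79331035e-01,  9.60194709e-01,
        -1.42060157e-01],
       [ 0.00000000e+00,  0.00000000e+00,  0.00000000e+00,
         1.00000000e+00]])}
```

View pics/top0.png

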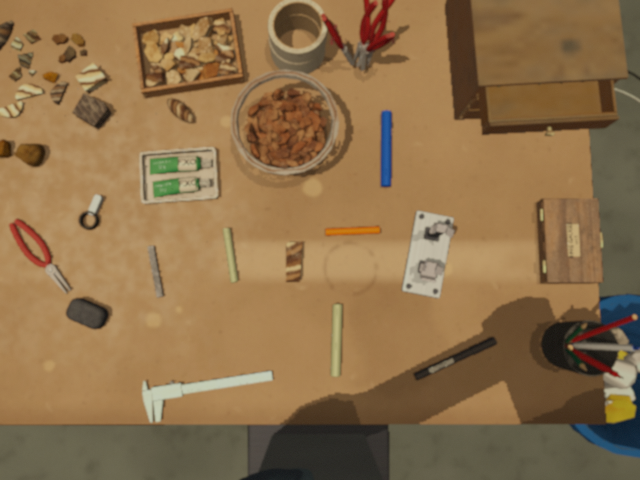

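View pics/side0.png

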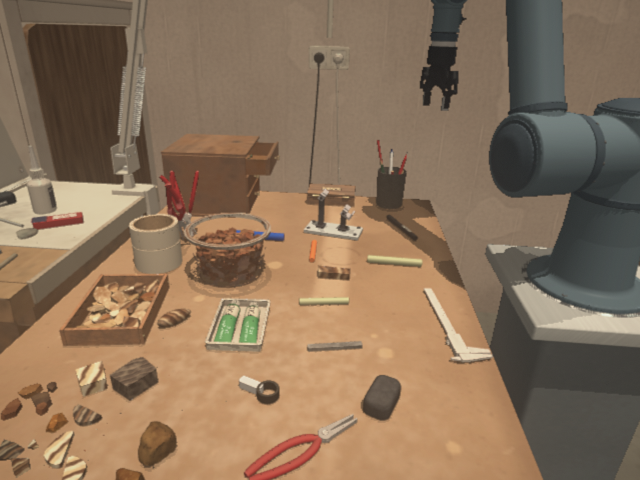

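Candidates like the rod in the top view are blue (386,148), orange (352,231), long green (336,340) and short green (231,254). Blue and orange are excluded. The short green one is the smaller of the two left, and it lies between the file (156,271) and the stone (294,261), so it fits. I'll confirm it in a crop and measure the rod and rest.

```bash
cat > h.py <<'E'
from workcell import *
import cv2,numpy as np
from scipy.spatial.transform import Rotation as Ro
def pose(n):
    m=camera_model(n)
    if n!="wrist": return m,m["R"],m["t"]
    s=sense();T=np.eye(4);T[:3,:3]=Ro.from_euler('xyz',s['tool_rot']).as_matrix();T[:3,3]=s['ee_pos']
    C=np.linalg.inv(T@m["hand_eye"]);return m,C[:3,:3],C[:3,3]
def ray(p,uv,z):
    m,R,t=p;d=R.T@np.array([(uv[0]-m["cx"])/m["fx"],(uv[1]-m["cy"])/m["fy"],1]);o=-R.T@t
    return o+d*(z-o[2])/d[2]
def proj(p,X):
    m,R,t=p;c=R@np.array(X)+t;return np.array([m["cx"]+m["fx"]*c[0]/c[2],m["cy"]+m["fy"]*c[1]/c[2]])
E
python3 - <<'E'
from h import *
im=cv2.imread("pics/top0.png");p=pose("top")
hsv=cv2.cvtColor(im,cv2.COLOR_BGR2HSV)
print(hsv[254,231],hsv[340,336],hsv[254,215])
mk=cv2.inRange(hsv,(24,40,90),(45,255,255))
n,l,st,c=cv2.connectedComponentsWithStats(mk)
for i in range(1,n):
    if st[i,4]>80:
        r=cv2.minAreaRect(np.argwhere(l==i)[:,::-1].astype(np.float32));b=cv2.boxPoints(r)
        e=sorted([(np.linalg.norm(b[j]-b[(j+1)%4]),j) for j in range(4)])
        ends=[ray(p,(b[j]+b[(j+1)%4])/2,.008)for _,j in e[:2]]
        print(st[i],c[i],ends,np.linalg.norm(ends[0]-ends[1]))
a=cv2.resize(im[205:315,130:310],None,fx=4,fy=4,interpolation=2)[:,:720]
b=cv2.resize(im[205:305,395:465],None,fx=6,fy=6,interpolation=2)
cv2.imwrite("pics/c1.png",a);cv2.imwrite("pics/c2.png",b)
E
```

```text
[ 26  89 167] [ 26  82 187] [ 17 117 177]
[620   0  20  41 496] [630.71169355  15.46169355] [array([ 0.92327655, -0.52070278,  0.008     ]), array([ 0.85369079, -0.51590477,  0.008     ])] 0.0697509771576517
[627  49  13  26 237] [634.17299578  61.29957806] [array([ 0.8381635 , -0.52055879,  0.008     ]), array([ 0.79544179, -0.5175826 ,  0.008     ])] 0.042825249684148456
[ 591   80   49  216 7391] [619.56054661 192.14044108] [array([ 0.78542686, -0.48763495,  0.008     ]), array([ 0.43680092, -0.46462759,  0.008     ])] 0.34938429961642764
[149 156  43  19 153] [165.96732026 165.18954248] [array([0.65192947, 0.20169304, 0.008     ]), array([0.64560512, 0.26898171, 0.008     ])] 0.06758522245698807
[152 178  45  20 148] [169.97297297 187.33783784] [array([0.61887443, 0.1937628 , 0.008     ]), array([0.60796143, 0.26206125, 0.008     ])] 0.06916481238138204
[224 228  14  54 351] [230.09116809 254.86039886] [array([0.54479422, 0.14279031, 0.008     ]), array([0.46096363, 0.12889009, 0.008     ])] 0.08497519133189017
[331 304  11  72 629] [336.19077901 339.45151033] [array([ 0.42476146
[... 244 characters left out ...]
 0.03497052289710551
[605 387  29  10 143] [617.20979021 391.43356643] [array([ 0.28995244, -0.48236789,  0.008     ]), array([ 0.29010568, -0.43970388,  0.008     ])] 0.04266428536747029
[607 397  30  26 483] [621.86542443 410.64596273] [array([ 0.26881369, -0.48496222,  0.008     ]), array([ 0.25782328, -0.43848754,  0.008     ])] 0.0477565158171147
[  389   425   251    55 11636] [501.13140254 454.12727741] [array([ 0.20077988, -0.48518908,  0.008     ]), array([ 0.20198143, -0.10825412,  0.008     ])] 0.3769368765546605
[    0   426   247    54 12809] [121.96432196 452.94847373] [array([0.20312789, 0.48078062, 0.008     ]), array([0.20194058, 0.10792541, 0.008     ])] 0.37285709889313245
```

View pics/c1.png

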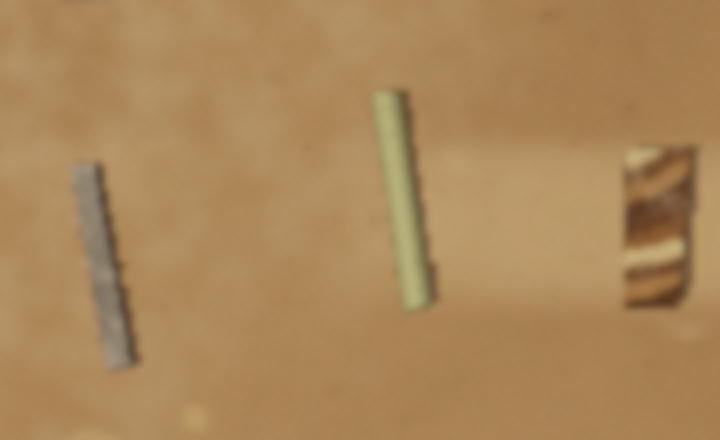

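View pics/c2.png

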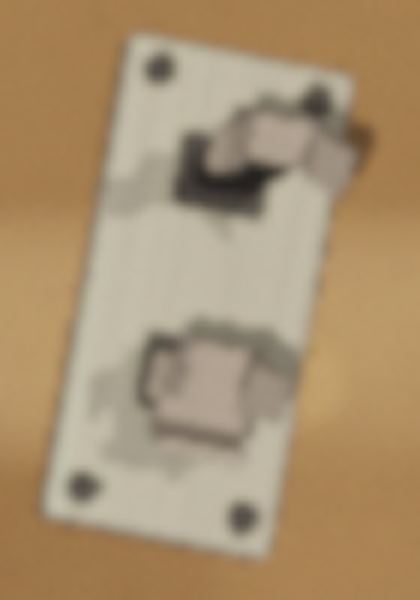

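Crop 1 confirms it: a round pale-green rod, ends at about px (228,228) and (234.5,282), with the grey file left and the striped stone right. Crop 2 shows the rest's plate corners at px (416.7,210.8), (454.2,217.5), (440,297.5) and (402,290.8).

```bash
cat >> h.py <<'E'
def go(X,yaw):
    s=sense();R=Ro.from_euler('xyz',s['tool_rot']).as_matrix()
    d=R.T@(np.array(X)-s['ee_pos'])/.15
    y=s['tool_rot'][2];dy=-(yaw-y);dy=(dy+np.pi)%(2*np.pi)-np.pi
    print("shift",d.round(4),"turn",round(dy/np.pi,4),"pos",s['ee_pos'].round(4),s['tool_rot'].round(4),"t",s['clock'])
E
python3 - <<'E'
from h import *
p=pose("top")
c=[ray(p,q,.01) for q in((416.7,210.8),(454.2,217.5),(440,297.5),(402,290.8))]
c=np.array(c);print(c.round(4),c.mean(0))
ax=(c[0]+c[1]-c[2]-c[3])/2;print(np.linalg.norm(ax),np.arctan2(ax[1],ax[0]))
a=ray(p,(227.75,228),.008);b=ray(p,(234.5,281.75),.008);print(a,b,(a+b)/2,np.arctan2(*(a-b)[1::-1]))
go([.48,-.18,.23],.14+np.pi)
E
```

```text
[[ 0.5708 -0.1592  0.01  ]
 [ 0.5598 -0.2181  0.01  ]
 [ 0.434  -0.1919  0.01  ]
 [ 0.4447 -0.1331  0.01  ]] [ 0.50232688 -0.17555907  0.01      ]
0.12865776658856107 -0.20479833231322647
[0.54502151 0.14005842 0.008     ] [0.45998731 0.128367   0.008     ] [0.50250441 0.13421271 0.008     ] 0.13663410686674848
shift [ 2.3792 -1.3766  0.0061] turn -0.9039 pos [ 0.2457 -0.5192  0.2305] [-3.1398e+00 -2.0000e-04  4.4180e-01] t 0.1
```

Call:
step_arm --increments '[[[1,1,-0.58,0,-0.3],[1,1,-0.58,0,-0.3],[1,1,-0.58,0,-0.3],[1,1,-0.58,0,-0.3],[1,1,-0.58,0,-0.3],[1,1,-0.58,0,-0.3],[1,1,-0.58,0,-0.3],[1,1,-0.58,0,-0.3]]]'

```text
clock: 0.77
ee_pos: [0.3444, -0.3762, 0.2309]
tool_rot: [-3.141, -0.001, 1.391]
ft_force: [0.0, -0.3, 0.7]
grip_width: 0.0857
grip_force: 0.0
```

```bash
python3 -c "
from h import *
go([.48,-.18,.23],.14+np.pi)"
```

```text
shift [1.4486 0.6551 0.0067] turn -0.6019 pos [ 0.3444 -0.3762  0.2309] [-3.1409e+00 -6.0000e-04  1.3908e+00] t 0.7667
```

Call:
step_arm --increments '[[[1,1,0.5,0,-0.3],[1,1,0.5,0,-0.3],[1,1,0.5,0,-0.3],[1,1,0.5,0,-0.3],[1,1,0.5,0,-0.3],[1,1,0.5,0,-0.3],[1,1,0.5,0,-0.3],[1,1,0.5,0,-0.3]]]'

```text
clock: 1.43
ee_pos: [0.4457, -0.2428, 0.2308]
tool_rot: [-3.141, -0.001, 2.333]
ft_force: [-0.3, 0.4, -0.3]
grip_width: 0.0854
grip_force: 0.0
```

```bash
python3 -c "
from h import *
go([.49,-.18,.23],.14+np.pi)"
```

```text
shift [0.0988 0.5024 0.0054] turn -0.3019 pos [ 0.4457 -0.2428  0.2308] [-3.1413e+00 -1.0000e-03  2.3333e+00] t 1.4333
```

Call:
step_arm --increments '[[[1,0.1,0.5,0,-0.2],[1,0.1,0.5,0,-0.2],[1,0.1,0.5,0,-0.2],[1,0.1,0.5,0,-0.2],[1,0.1,0.5,0,-0.2],[1,0.1,0.5,0,-0.2],[1,0.1,0.5,0,-0.2]]]'

```text
clock: 2.02
ee_pos: [0.4898, -0.181, 0.231]
tool_rot: [3.141, -0.001, 2.952]
ft_force: [-0.4, -0.4, 1.2]
grip_width: 0.0852
grip_force: 0.0
```

```bash
python3 - <<'E'
from h import *
import pickle
p=pose("wrist");pickle.dump(p,open("w1.pkl","wb"))
cv2.imwrite("pics/w1.png",grab_frame("wrist")[:,:,::-1])
th=-.205;o=np.array([.5023,-.1756,0])
ex=np.array([np.cos(th),np.sin(th),0]);ey=np.array([-ex[1],ex[0],0])
# cradle prediction: high/low notch flare top corners
sx=ex*np.cos(np.pi/6)+np.array([0,0,.5]);sz=-ex*.5+np.array([0,0,np.cos(np.pi/6)])
C=o+[0,0,.075]
for x in(.037,.025,-.025,-.037):
    for y in(-.0145,.0145): print(x,y,proj(p,C+x*sx+y*ey+.007*sz).round(1))
print("stop top",proj(p,C-.047*sx+.006*sz))
for a in(.065,-.065):
    for b in(.03,-.03): print("plate",a,b,proj(p,o+a*ex+b*ey+[0,0,.01]).round(1))
go([.42,-.01,.23],.14+np.pi)
E
```

```text
0.037 -0.0145 [318.5 277.6]
0.037 0.0145 [352.3 278.1]
0.025 -0.0145 [318.7 263.8]
0.025 0.0145 [352.2 264.3]
-0.025 -0.0145 [319.7 209.1]
-0.025 0.0145 [351.9 209.6]
-0.037 -0.0145 [319.9 196.6]
-0.037 0.0145 [351.8 197.1]
stop top [335.86941858 187.03344658]
plate 0.065 0.03 [358.8 278.3]
plate 0.065 -0.03 [306.1 277.6]
plate -0.065 0.03 [364.  161.2]
plate -0.065 -0.03 [306.  160.3]
shift [0.672  1.0327 0.0073] turn -0.1049 pos [ 0.4898 -0.1811  0.231 ] [ 3.1414e+00 -6.0000e-04  2.9521e+00] t 2.0667
```

View pics/w1.png

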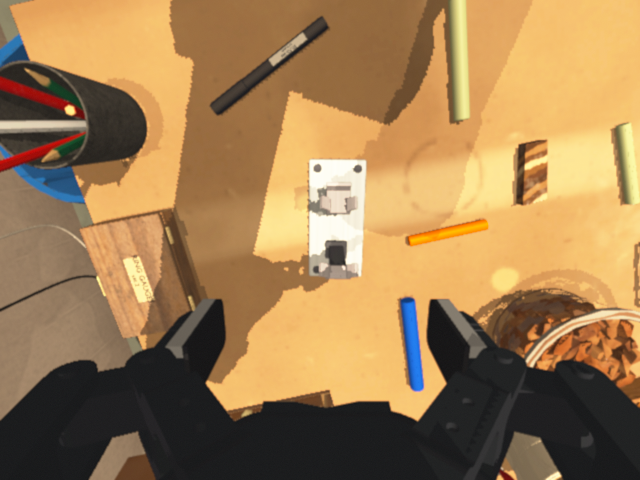

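The wrist view matches my predicted plate outline (306–366, 159–278) to about 1 px. I'll enlarge the cradle to check the notches.

```bash
python3 - <<'E'
import cv2
im=cv2.imread("pics/w1.png")[150:290,295:375]
cv2.imwrite("pics/w1c.png",cv2.resize(im,None,fx=4.2,fy=4.2,interpolation=cv2.INTER_NEAREST))
E
```

```text
(no output)
```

View pics/w1c.png

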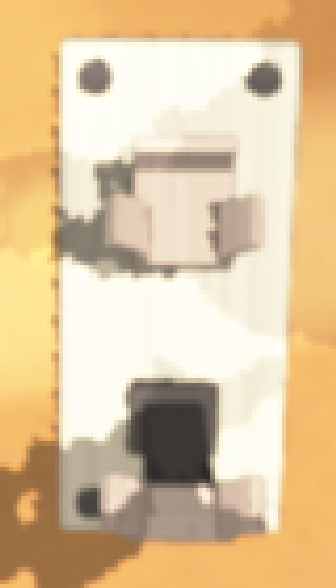

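Call:
step_arm --increments '[[[1,0.65,1,0,-0.1],[1,0.65,1,0,-0.1],[1,0.65,1,0,-0.1],[1,0.65,1,0,-0.1],[1,0.65,1,0,-0.1]]]'

```text
clock: 2.48
ee_pos: [0.4189, -0.012, 0.2311]
tool_rot: [3.139, -0.002, -3.013]
ft_force: [-0.2, -0.9, -0.7]
grip_width: 0.0854
grip_force: 0.0
```

```bash
python3 -c "
from h import *
go([.49,.13,.2],.137+np.pi)"
```

```text
shift [-0.592   0.8777  0.2087] turn -0.0027 pos [ 0.4189 -0.012   0.2311] [ 3.1391e+00 -1.9000e-03 -3.0132e+00] t 2.4833
```

Crop: low notch horns at px 320–359 and high notch horns at px 319–358, centre about 339 against 335.5 predicted. So the rest sits about 3 mm more to +y, while the position along the slope agrees. The foot stop is at about row 185. Next, the rod.

Call:
step_arm --increments '[[[1,-0.59,0.88,0.2,0],[1,-0.59,0.88,0.2,0],[1,-0.59,0.88,0.2,0],[1,-0.59,0.88,0.2,0],[1,-0.59,0.88,0.2,0],[1,-0.59,0.88,0.2,0]]]'

```text
clock: 2.98
ee_pos: [0.4933, 0.1275, 0.2004]
tool_rot: [-3.141, -0.001, -3.013]
ft_force: [0.2, 0.2, 0.5]
grip_width: 0.0853
grip_force: 0.0
```

```bash
cat > rod.py <<'E'
from h import *
p=pose("wrist");im=grab_frame("wrist")[:,:,::-1].copy();cv2.imwrite("pics/w2.png",im)
hsv=cv2.cvtColor(im,cv2.COLOR_BGR2HSV)
q=proj(p,[.5025,.134,.008]);print(q)
mk=cv2.inRange(hsv,(23,40,90),(45,255,255));n,l,st,c=cv2.connectedComponentsWithStats(mk)
for i in range(1,n):
    if st[i,4]>300 and np.linalg.norm(c[i]-q)<40:
        r=cv2.minAreaRect(np.argwhere(l==i)[:,::-1].astype(np.float32));b=cv2.boxPoints(r)
        e=sorted([(np.linalg.norm(b[j]-b[(j+1)%4]),j) for j in range(4)])
        ends=[ray(p,(b[j]+b[(j+1)%4])/2,.008)for _,j in e[:2]]
        v=ends[0]-ends[1];v*=np.sign(v[0]);print(c[i],b,ends,np.linalg.norm(v),"mid",(ends[0]+ends[1])/2,"yaw",np.arctan2(v[1],v[0]))
go([.5025,.134,.0],.137+np.pi)
E
python3 rod.py
```

```text
[331.8916501  227.71287932]
[336.27854856 224.22945571] [[329.5362  183.05728]
 [340.85565 182.79404]
 [342.81244 266.93457]
 [331.49298 267.1978 ]] [array([0.45785835, 0.13127035, 0.008     ]), array([0.54348945, 0.14498849, 0.008     ])] 0.08672296765470357 mid [0.5006739  0.13812942 0.008     ] yaw 0.15885075213774083
shift [-0.0715  0.0429  1.339 ] turn -0.0031 pos [0.4929 0.1264 0.2009] [-3.1409e+00 -1.2000e-03 -3.0143e+00] t 3.0333
```

View pics/w2.png

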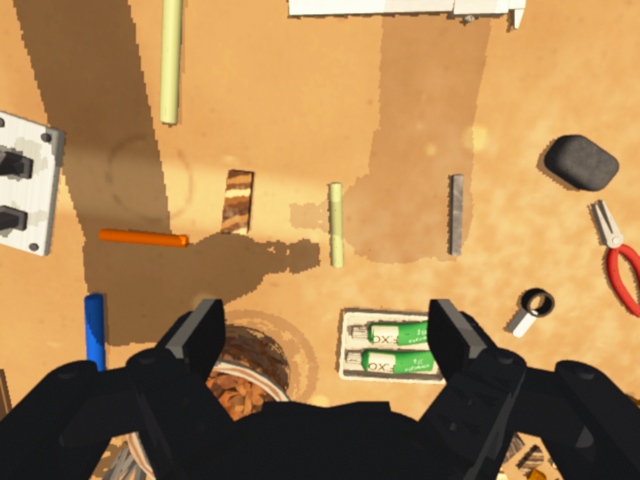

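The wrist puts the rod at px (336,224), so (0.501, 0.138) with yaw 0.159. That is the same ~+3–4 mm y offset as for the rest, so I'll use the wrist values for both. Descending.

Call:
step_arm --increments '[[[1,-0.063,0.07,1,-0.01],[1,-0.063,0.07,1,-0.01],[1,-0.063,0.07,1,-0.01],[1,-0.063,0.07,1,-0.01],[1,-0.063,0.07,1,-0.01],[1,-0.063,0.07,1,-0.01]]]'

```text
clock: 3.53
ee_pos: [0.4995, 0.1365, 0.0509]
tool_rot: [-3.141, -0.004, -2.985]
ft_force: [0.3, -1.1, 0.7]
grip_width: 0.0855
grip_force: 0.0
```

```bash
sed -i 's/w2.png/w3.png/; s/go(.*/go([.501,.138,.004],.159+np.pi)/' rod.py; python3 rod.py
```

```text
[322.18601602 276.55070104]
[329.96189792 268.34795111] [[320. 199.]
 [340. 199.]
 [340. 342.]
 [320. 342.]] [array([0.4572579, 0.1313333, 0.008    ]), array([0.54429909, 0.14528558, 0.008     ])] 0.08815233677151965 mid [0.5007785  0.13830944 0.008     ] yaw 0.15894291909738958
shift [0.0019 0.0071 0.3236] turn -0.0007 pos [0.5014 0.137  0.0525] [-3.1412e+00  5.0000e-04 -2.9847e+00] t 3.5833
```

Call:
step_arm --increments '[[[1,0,0.007,0.32,0],[1,0,0.007,0.32,0],[1,0,0.007,0.32,0],[0,0,0.007,0.32,0],[0,0,0.007,0.32,0],[0,0,0.007,0.32,0],[0,0,0.007,0.32,0],[0,0,0.007,0.32,0],[0,0,0.007,0.32,0],[0,0,0.007,0.32,0],[0,0,0.007,0.32,0],[0,0,0.007,0.32,0]]]'

```text
clock: 4.58
ee_pos: [0.5014, 0.1392, 0.004]
tool_rot: [-3.141, 0.001, -2.982]
ft_force: [-1.3, -0.3, 5.1]
grip_width: 0.0097
grip_force: 60.3
```

Call:
step_arm --increments '[[[0,0,0,-0.2,0],[0,0,0,-0.2,0],[0,0,0,-0.9,0],[0,0,0,-0.9,0],[0,0,0,-0.9,0],[0,0,0,-0.9,0]]]'

```text
clock: 5.08
ee_pos: [0.5051, 0.1398, 0.1439]
tool_rot: [-3.141, 0.011, -2.982]
ft_force: [0.6, 0.4, 0.9]
grip_width: 0.0101
grip_force: 59.6
```

```bash
python3 - <<'E'
from h import *
s=sense();print(s['grip_width'],s['grip_force'])
w=grab_frame("wrist")[:,:,::-1][150:480,170:490];cv2.imwrite("pics/w4.png",cv2.resize(w,None,fx=1.7,fy=1.7))
# tool-frame projection of the TCP in the wrist picture
m=camera_model("wrist");H=np.linalg.inv(m["hand_eye"])
for X in([0,0,0],[.043,0,-.002],[-.043,0,-.002]):
    c=(H@[*X,1])[:3];print((m["fx"]*c[0]/c[2]+m["cx"]).round(1),(m["fy"]*c[1]/c[2]+m["cy"]).round(1))
go([.44,.0,.17],-.205+np.pi)
E
```

```text
0.01007033249637453 59.62347328662872
327.7 306.2
327.8 214.6
327.7 388.3
shift [ 0.5648 -0.8515 -0.1959] turn 0.1159 pos [0.5036 0.1396 0.1412] [-3.1414  0.0068 -2.9825] t 5.1333
```

View pics/w4.png

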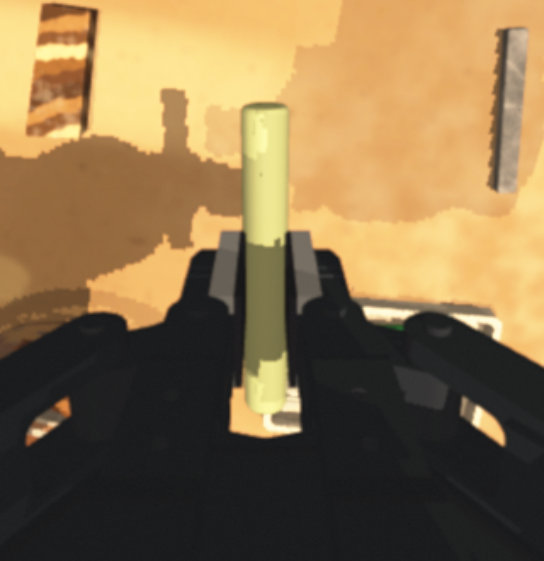

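The rod is held square and central between the pads; its axis is at column ~326.5, where the TCP projects to 327.7. Carrying it to the rest.

Call:
step_arm --increments '[[[0,0.158,-0.985,-0.19,0.116],[0,0.158,-0.985,-0.19,0.116],[0,0.158,-0.985,-0.19,0.116],[0,0.158,-0.985,-0.19,0.116],[0,0.158,-0.985,-0.19,0.116]]]'

```text
clock: 5.55
ee_pos: [0.5009, -0.015, 0.1662]
tool_rot: [-3.139, 0.0, 2.93]
ft_force: [0.4, -0.0, 0.3]
grip_width: 0.0101
grip_force: 59.6
```

```bash
python3 -c "
from h import *
go([.503,-.1725,.16],-.205+np.pi)"
```

```text
shift [-0.2342 -1.0239  0.0435] turn -0.002 pos [ 0.5009 -0.015   0.1662] [-3.1393e+00  1.0000e-04  2.9302e+00] t 5.55
```

Call:
step_arm --increments '[[[0,-0.234,-1,0,-0.002],[0,-0.234,-1,0,-0.002],[0,-0.234,-1,0,-0.002],[0,-0.234,-1,0,-0.002],[0,-0.234,-1,0,-0.002],[0,-0.234,-1,0,-0.002],[0,-0.234,-1,0,-0.002]]]'

```text
clock: 6.13
ee_pos: [0.5038, -0.1633, 0.1653]
tool_rot: [3.14, -0.003, 2.943]
ft_force: [-0.6, -0.1, -0.6]
grip_width: 0.0099
grip_force: 59.6
```

```bash
cat > rest.py <<'E'
from h import *
import sys
p=pose("wrist");w=grab_frame("wrist")[:,:,::-1].copy()
th=-.205;o=np.array([.503,-.1725,0])
ex=np.array([np.cos(th),np.sin(th),0]);ey=np.array([-ex[1],ex[0],0])
sx=ex*np.cos(np.pi/6)+np.array([0,0,.5]);sz=-ex*.5+np.array([0,0,np.cos(np.pi/6)]);C=o+[0,0,.075]
P=[C+x*sx+y*ey+.007*sz for x in(.037,.025,-.025,-.037) for y in(-.0145,.0145)]
P+=[o+a*ex+b*ey+[0,0,.01] for a in(.065,-.065) for b in(.03,-.03)]+[C-.047*sx+.006*sz]
x0,y0,k=200,60,3
c=cv2.resize(w[y0:y0+200,x0:x0+250],None,fx=k,fy=k,interpolation=2)
for X in P:
    q=(proj(p,X)-[x0,y0]+.5)*k;cv2.drawMarker(c,(int(q[0]),int(q[1])),(255,0,0),0,9,1)
cv2.imwrite("pics/"+sys.argv[1],c)
go([.503,-.1725,.1],-.205+np.pi)
E
python3 rest.py w5.png
```

```text
shift [-0.0073 -0.0644  0.4376] turn 0.0023 pos [ 0.504  -0.1629  0.1656] [ 3.1405e+00 -2.3000e-03  2.9439e+00] t 6.1833
```

View pics/w5.png

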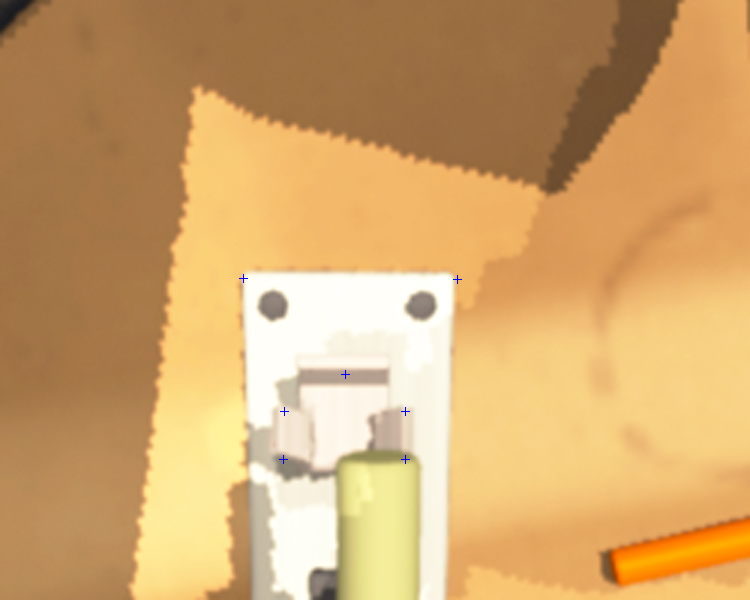

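The low notch horns are at px 272–412 (enlarged) and the stop edge at row ~367. So the rest is ~1.8 mm nearer the robot and ~0.6 mm to the right of my model, and the cradle mid is about (0.501, -0.173). I'll line up above it.

Call:
step_arm --increments '[[[0,0,-0.067,0,0.002],[0,0,-0.067,0.38,0.002],[0,0,-0.067,0.38,0.002],[0,0,-0.067,0.38,0.002],[0,0,-0.067,0.38,0.002]]]'

```text
clock: 6.6
ee_pos: [0.5017, -0.1734, 0.1092]
tool_rot: [3.141, -0.003, 2.937]
ft_force: [0.7, 0.6, 0.3]
grip_width: 0.0097
grip_force: 59.6
```

```bash
sed -i 's/o=np.array.*/o=np.array([.5013,-.1727,0])/; s/go(.*/go([.502,-.1727,.09],-.205+np.pi)/' rest.py; python3 rest.py w6.png
```

```text
shift [0.0076 0.0075 0.1364] turn 0.0002 pos [ 0.5029 -0.174   0.1105] [-3.1414e+00  2.0000e-04  2.9371e+00] t 6.65
```

View pics/w6.png

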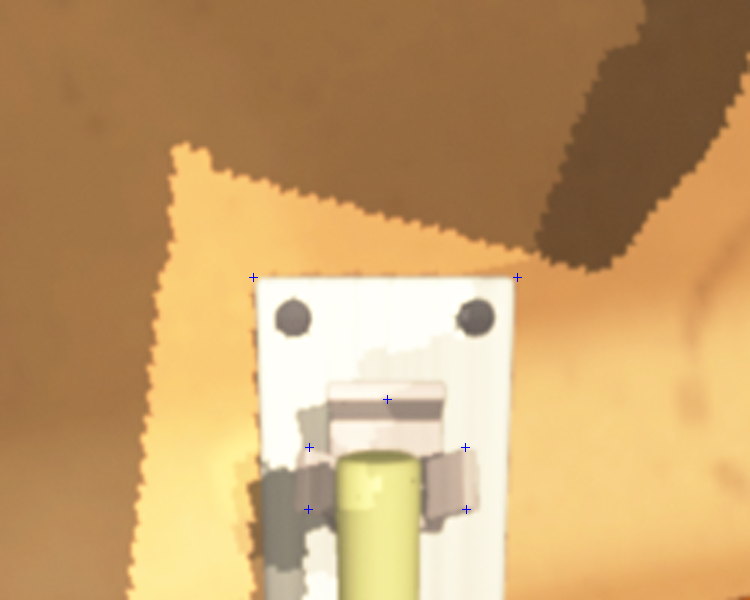

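The model now matches to within 1 px; the rod is ~1 mm left of the notch centre, so I shift it +1 mm. Then I lower it so the high post swings it into the slope.

Call:
step_arm --increments '[[[0,0.003,0.008,0.05,0],[0,0.003,0.008,0.1,0],[0,0.003,0.008,0.12,0],[0,0.003,0.008,0.14,0],[0,0.003,0.008,0.14,0]]]'

```text
clock: 7.07
ee_pos: [0.5028, -0.1732, 0.0899]
tool_rot: [-3.141, 0.001, 2.936]
ft_force: [-3.2, 2.3, 9.5]
grip_width: 0.0098
grip_force: 61.5
```

Call:
step_arm --increments '[[[0,0,0,0.02,0],[0,0,0,0.04,0],[0,0,0,0.05,0],[0,0,0,0.06,0],[0,0,0,0.06,0]]]'

```text
clock: 7.48
ee_pos: [0.5034, -0.1734, 0.082]
tool_rot: [-3.141, 0.003, 2.936]
ft_force: [-4.1, 2.4, 13.9]
grip_width: 0.0097
grip_force: 68.4
```

Call:
step_arm --increments '[[[0,0,0,0.02,0],[0,0,0,0.03,0],[0,0,0,0.04,0],[0,0,0,0.045,0],[0,0,0,0.045,0]]]'

```text
clock: 7.9
ee_pos: [0.5043, -0.1735, 0.0759]
tool_rot: [-3.141, 0.005, 2.937]
ft_force: [-4.3, 3.6, 16.1]
grip_width: 0.0097
grip_force: 72.4
```

```bash
python3 - <<'E'
from h import *
s=sense();print(s['ee_pos'],s['ft_force'],s['wrist_torque'])
p=pose("side");q=proj(p,[.503,-.173,.075]);print(q)
x,y=int(q[0])-40,int(q[1])-40
a=cv2.resize(grab_frame("side")[y:y+80,x:x+80,::-1],None,fx=5,fy=5,interpolation=2)
b=cv2.resize(grab_frame("wrist")[60:280,240:420,::-1],None,fx=2,fy=2,interpolation=2)[:400]
cv2.imwrite("pics/s7.png",np.hstack([a,b]))
E
```

```text
[ 0.50433573 -0.17352818  0.07589387] [-4.25158518  3.63286811 16.07943178] [0.37180688 0.18453447 0.09366955]
[334.24667407 201.99601965]
```

View pics/s7.png

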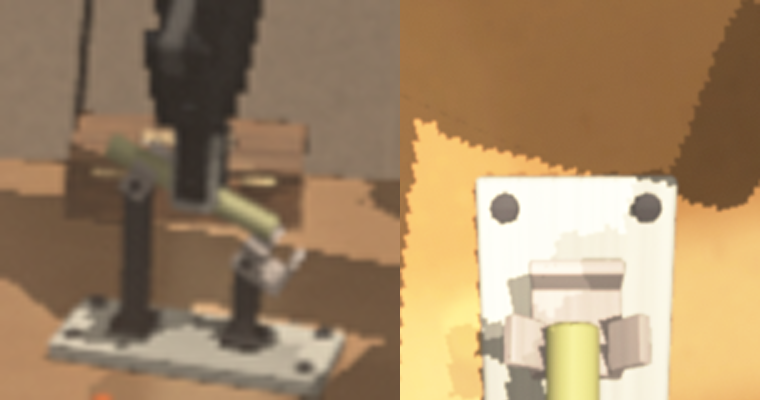

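The side view shows the rod tilted close to the slope, resting on the high post with its low end just over the low notch. The wrist view shows its low end at row ~221, centred between the horns. I'll work out the slant and the offset along the slope from that row.

```bash
python3 - <<'E'
from h import *
m=camera_model("wrist");H=np.linalg.inv(m["hand_eye"])
for th in(0,18,22,26,30):
    t=np.radians(th);r=[]
    for L in(.037,.040,.043,.046):
        X=np.array([L*np.cos(t)+.006*np.sin(t),0,-.002+L*np.sin(t)-.006*np.cos(t)])
        c=(H@[*X,1])[:3];r.append((m["fy"]*c[1]/c[2]+m["cy"]).round(1))
    print(th,r)
w=grab_frame("wrist");g=w[190:240,324:329].mean(1).astype(int);print([(190+i,*v) for i,v in enumerate(g)][::2])
E
```

```text
0 [np.float64(231.3), np.float64(224.0), np.float64(216.7), np.float64(209.3)]
18 [np.float64(224.5), np.float64(217.7), np.float64(210.9), np.float64(204.0)]
22 [np.float64(224.3), np.float64(217.6), np.float64(211.0), np.float64(204.4)]
26 [np.float64(224.4), np.float64(218.0), np.float64(211.6), np.float64(205.2)]
30 [np.float64(225.0), np.float64(218.8), np.float64(212.6), np.float64(206.5)]
[(190, np.int64(245), np.int64(232), np.int64(213)), (192, np.int64(253), np.int64(246), np.int64(231)), (194, np.int64(254), np.int64(249), np.int64(237)), (196, np.int64(250), np.int64(236), np.int64(219)), (198, np.int64(180), np.int64(161), np.int64(143)), (200, np.int64(178), np.int64(158), np.int64(142)), (202, np.int64(176), np.int64(156), np.int64(140)), (204, np.int64(207), np.int64(184), np.int64(163)), (206, np.int64(252), np.int64(243), np.int64(227)), (208, np.int64(246), np.int64(232), np.int64(214)), (210, np.int64(244), np.int64(230), np.int64(212)), (212, np.int64(245), np.int64(230), np.int64(212)), (214, np.int64(245), np.int64(230), np.int64(212)), (216, np.int64(245), np.int64(231), np.int64(212)), (218, np.int64(245), np.int64(231), np.int64(213)), (220, np.int64(232), np.int64(215), np.int64(184)), (222, np.int64(226), np.int64(217), np.int64(134)), (224, np.int64(245), np.int64(239), np.int64(159)), (226, np.int64(245), np.int64(239), np.int64(159)), (228, np.int64(245), np.int64(239), np.int64(159)), (230, np.int64(245), np.int64(239), np.int64(159)), (232, np.int64(245), np.int64(239), np.int64(159)), (234, np.int64(245), np.int64(239), np.int64(159)), (236, np.int64(245), np.int64(239), np.int64(160)), (238, np.int64(245), np.int64(239), np.int64(159))]
```

The rod slid ~5 mm up the slope in the grip and the tool yielded 2–3 mm, so the low end is ~10 mm short of the stop. While still gripping, I'll slide it down the slope.

Call:
step_arm --increments '[[[0,0.015,0,0.01,0],[0,0.03,0,0.02,0],[0,0.045,0,0.03,0],[0,0.055,0,0.037,0],[0,0.055,0,0.037,0],[0,0.055,0,0.037,0]]]'

```text
clock: 8.55
ee_pos: [0.4996, -0.1729, 0.0714]
tool_rot: [-3.141, 0.011, 2.937]
ft_force: [2.6, 2.0, 14.1]
grip_width: 0.0101
grip_force: 72.8
```

```bash
cat > st.py <<'E'
from h import *
s=sense();print(s['ee_pos'],s['ft_force'],s['wrist_torque'])
w=grab_frame("wrist");g=w[180:240,324:329].mean(1).astype(int);print([(180+i,*map(int,v)) for i,v in enumerate(g)][::2])
# predicted stop-face top row and low-end rows with the rod seated
p=pose("wrist");th=-.205;o=np.array([.5013,-.1727,.075]);ex=np.array([np.cos(th),np.sin(th),0])
sx=ex*np.cos(np.pi/6)+np.array([0,0,.5]);sz=-ex*.5+np.array([0,0,np.cos(np.pi/6)])
for x in(-.035,-.039,-.043,-.047):print(x,proj(p,o+x*sx+.006*sz).round(1))
E
python3 st.py
```

```text
[ 0.49955844 -0.17287195  0.07136814] [ 2.64442256  1.98088402 14.14529381] [ 0.27027543 -0.9100016  -0.03455687]
[(180, 254, 253, 247), (182, 254, 253, 245), (184, 249, 245, 228), (186, 247, 241, 223), (188, 247, 241, 223), (190, 247, 241, 223), (192, 247, 241, 223), (194, 247, 240, 223), (196, 247, 241, 223), (198, 247, 241, 223), (200, 244, 236, 217), (202, 251, 240, 224), (204, 253, 247, 234), (206, 254, 251, 240), (208, 244, 228, 206), (210, 161, 144, 128), (212, 159, 141, 127), (214, 153, 136, 122), (216, 226, 203, 181), (218, 245, 231, 213), (220, 245, 231, 213), (222, 245, 231, 213), (224, 227, 210, 176), (226, 232, 224, 140), (228, 244, 237, 155), (230, 243, 237, 154), (232, 243, 237, 154), (234, 243, 237, 154), (236, 243, 237, 155), (238, 244, 237, 155)]
-0.035 [329.3 233.5]
-0.039 [329.3 225.1]
-0.043 [329.2 216.7]
-0.047 [329.2 208.4]
```

The stop edge at row 208.5 matches the prediction, and the rod's low end at row 225 is ~8 mm short. I'll move a bit further down the slope.

Call:
step_arm --increments '[[[0,0.015,0,0.007,0],[0,0.03,0,0.013,0],[0,0.04,0,0.018,0],[0,0.04,0,0.018,0],[0,0.04,0,0.018,0]]]'

```text
clock: 9.02
ee_pos: [0.4934, -0.1716, 0.0683]
tool_rot: [-3.141, 0.011, 2.937]
ft_force: [1.7, 1.9, 13.5]
grip_width: 0.01
grip_force: 72.7
```

```bash
python3 st.py
```

```text
[ 0.49340205 -0.17155479  0.06833482] [ 1.65994324  1.91109929 13.53667075] [ 0.25369247 -0.90441999 -0.04035281]
[(180, 254, 253, 247), (182, 254, 253, 247), (184, 254, 253, 247), (186, 254, 253, 247), (188, 254, 253, 246), (190, 254, 253, 246), (192, 254, 253, 246), (194, 254, 252, 243), (196, 248, 242, 224), (198, 247, 240, 222), (200, 246, 240, 222), (202, 247, 240, 222), (204, 247, 240, 222), (206, 247, 241, 222), (208, 246, 240, 222), (210, 247, 240, 222), (212, 247, 240, 221), (214, 241, 233, 211), (216, 229, 210, 186), (218, 245, 231, 212), (220, 250, 238, 223), (222, 239, 223, 201), (224, 179, 164, 128), (226, 233, 225, 141), (228, 244, 237, 155), (230, 244, 237, 155), (232, 244, 237, 155), (234, 244, 237, 155), (236, 244, 237, 155), (238, 244, 237, 155)]
-0.035 [329.3 248.8]
-0.039 [329.3 240.2]
-0.043 [329.2 231.7]
-0.047 [329.2 223.2]
```

The low end is now ~1 mm from the stop (rows 225 and 223). Letting go, then retreating straight up.

Call:
step_arm --increments '[[[0.3,0,0,-0.01,0],[0.3,0,0,-0.01,0],[0.5,0,0,-0.01,0],[1,0,0,-0.01,0],[1,0,0,-0.01,0],[1,0,0,-0.01,0],[1,0,0,-0.01,0],[1,0,0,-0.01,0],[1,0,0,-0.3,0],[1,0,0,-0.6,0],[1,0,0,-0.9,0],[1,0,0,-0.9,0],[1,0,0,-0.9,0],[1,0,0,-0.9,0]]]'

```text
clock: 10.23
ee_pos: [0.4889, -0.1704, 0.1998]
tool_rot: [-3.141, 0.001, 2.936]
ft_force: [1.4, 0.1, -0.8]
grip_width: 0.0852
grip_force: 0.0
```

```bash
python3 - <<'E'
from h import *
s=sense();print(s['ee_pos'],s['grip_width'])
th=-.205;o=np.array([.5013,-.1727,.075]);ex=np.array([np.cos(th),np.sin(th),0])
sx=ex*np.cos(np.pi/6)+np.array([0,0,.5]);sz=-ex*.5+np.array([0,0,np.cos(np.pi/6)])
for n in("wrist","top","side"):
    p=pose(n);im=grab_frame(n)[:,:,::-1].copy();cv2.imwrite(f"pics/f_{n}.png",im)
    mk=cv2.inRange(cv2.cvtColor(im,cv2.COLOR_BGR2HSV),(23,45,70),(45,255,255))
    q=proj(p,o);k,l,st,c=cv2.connectedComponentsWithStats(mk)
    for i in range(1,k):
        if st[i,4]>40 and np.linalg.norm(c[i]-q)<40:
            b=cv2.boxPoints(cv2.minAreaRect(np.argwhere(l==i)[:,::-1].astype(np.float32)));print(n,st[i],b.round(1).tolist())
    print(n,"expected ends, rod at stop:",[(proj(p,o+x*sx+z*sz).round(1)).tolist() for x in(-.047,.039) for z in(-.006,0,.006)])
E
```

```text
[ 0.48893772 -0.17038062  0.19982923] 0.0851958528945471
wrist [ 318  193   16  105 1560] [[318.0, 193.0], [333.0, 193.0], [333.0, 297.0], [318.0, 297.0]]
wrist expected ends, rod at stop: [[327.3, 198.2], [327.3, 195.6], [327.3, 192.9], [327.5, 298.4], [327.5, 297.8], [327.6, 297.2]]
top [426 250  16  30 254] [[424.3999938964844, 277.3999938964844], [431.5, 249.10000610351562], [441.3999938964844, 251.60000610351562], [434.29998779296875, 279.79998779296875]]
top expected ends, rod at stop: [[426.4, 276.6], [426.6, 278.3], [426.9, 280.1], [440.7, 224.3], [441.1, 225.8], [441.5, 227.3]]
side [321 191  32  23 128] [[319.3999938964844, 193.1999969482422], [322.0, 189.60000610351562], [352.5, 211.3000030517578], [349.8999938964844, 214.89999389648438]]
side expected ends, rod at stop: [[350.2, 215.8], [351.6, 213.8], [353.0, 211.9], [319.9, 194.3], [321.2, 192.3], [322.5, 190.3]]
```

In the wrist and side views, the rod's ends match the pose seated in both notches and against the stop to about 1 px. The gripper is clear, so I'm handing it in.

```bash
python3 -c "
from workcell import *
print(job_done())"
```

```text
the job is handed in; nothing more can be done
None
```

The small green glass rod lies at a slant in both notches with its low end at the foot stop; I released it, raised the gripper clear and handed the job in at about 10 s (I viewed 11 pictures, one over the limit of 10).

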